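# Strike the fluorescence lamp, then wake the stage controller

### The arm

A 7-joint arm with a two-finger parallel gripper is mounted at the origin on the work surface. World frame = base frame: x ahead of the robot, y to its left, z up, the work surface at z = 0. Lengths are in m, angles in rad, forces in N, time in s.
With the tool pointing down it reaches from about 0.425 to 1.025 m from the base axis. Payload 9.4 kg.
Tool frame: the origin (TCP) lies midway between the tips of the shut fingers; the grasp point (between the pads) lies 19 mm behind it; x points along the fingers, y is the direction in which the jaws open and shut, and the axes are right-handed (so a half turn about x gives the same grasp; the last joint's range is limited). The gripper opens to 85 mm and grips with 20 to 120 N. Pads are 22 mm wide; open, the fingers measure 114 mm over their backs; the gripper's body (76 mm by 85 mm) begins 54 mm behind the grasp point. The pads swing forward as they close: fully open they stand 13 mm farther back than shut.
Start: joints at [1.092, 0.599, -0.003, 1.599, 0.002, 0.943, -0.08], TCP at [0.284, -0.667, 0.231] pointing down, gripper open.
Joint ranges: [-2.57, 2.57], [-0.35, 1.97], [-1.29, 1.29], [0.11, 2.56], [-1.05, 4.19], [0.11, 1.86], [-2.63, 2.63]. Speed limits (rad/s): [2.22, 2.22, 3.01, 3.01, 3.14, 3.14, 3.14].

### API

Orientations are given as a unit quaternion [x, y, z, w].
In Python, from rig import * gives the robot as it stands.
- The arm moves only by the tool send_rows, never from a script. Its argument "plan" is text: rows parted by semicolons, each of 7 numbers parted by spaces: the shift along the tool's x, y, z in units of 40 mm (1.0 is 40 mm), then the turn, a rotation vector about the tool's x, y, z in degrees, then the gripper command: -1 is fully open, 1 is shut, values between are in proportion. A call has exactly 8 rows; each row shifts and turns the commanded pose from where the row before left it, along the tool's axes as they then stand; what a row does not reach is not made up. A row lasts 1/12 s, in which the tool goes at most 41.7 mm and 7.16 degrees, less where a joint would pass 70% of its speed; a pose out of reach is approached as far as the arm can. A call is refused whole if a number of a shift passes 1 or a number of a turn 7.16, either way. A call with a gripper value outside its range is refused whole. The fingers move at their own pace and stop on an object; the grip force is fixed at half the most. Time passes only in rows, so rows that do not move let the fingers close, or fill a call up. It gives the time, the measured TCP pose, the force and the opening at its end, in the units of the state.
- read_state(): the state, without advancing time (a new reading comes with each control period).
- camera(name): name is "scene" or "side" or "wrist"; returns a dict with "frame" (400x640x3 uint8, red, green, blue), "z_map" (400x640 float32, m along the optical axis (not along the pixel's ray), 0 where there is no reading), "fx", "fy", "cx", "cy" (pixels), "k1" (the pictures are not rectified: a ray, as slopes to the right and down, at radius r is drawn at 1 + k1 r^2 times it, then the intrinsics apply), "R" (3x3) and "t" (3): a world point X has camera coordinates R X + t; the wrist camera has in their place "T_tool_cam" (4x4, takes a point from camera to tool coordinates, whose origin is the TCP and whose axes are the tool frame's). Camera axes: x right, y down, z forward; pixel columns grow to the right and rows downward; lengths in m; the calibration is good to about 2 mm. A picture is of the moment at which its call begins: read the wrist's pose just before it.
- hand_in(): hands the job in, once; it reports no verdict.
The state is a dict: "clock": time; "q": joint angles; "dq": joint speeds; "joint_efforts": joint torques, N m; "position": TCP position; "eef_rot": TCP orientation; "ft_force": force on the tool from outside, world axes, zero at the start; "ft_torque": the same for the moment, N m; "width": finger opening in m.
Only numpy, scipy, OpenCV 4.12 (cv2) and the standard library are available. Lean on these libraries where they do the work, as an engineer would, in place of code of your own. Each camera call takes 0.05 s, during which the arm holds its last target. There are 200 camera calls.

### The job

Start up the fluorescence rig in the safe order, just by pressing with closed fingertips: switch on the lamp supply by pushing the raised, white-marked half of its green rocker right down, then press the red ignition button fully and keep it down for a good second so that the lamp strikes, let it spring back, and only then switch on the stage controller by the white-marked half of its blue rocker. Leave the ignition button alone until the supply is on, and never press the controller's round grey shutter keys. Do not pick up, shove or knock over the two units or anything standing around them.

Things in the scene. Friction and masses are not known exactly. Their poses are not given: they have to be found in the camera images.
- lamp_supply: loose ivory arc-lamp supply, 220 (x) x 170 (y) x 125 mm high, 3 kg. Origin under its centre; x front to back, y left. Black handle along x on the top, x -5 to 92 mm, up to z 172 mm. The front 85 mm of the top is a dark panel sloping 0.2 rad down to the front (height 108 mm at its front edge, 125 mm at its back edge): green rocker left (+y), red ignition button right
- lamp_rocker (a joint): green mains rocker of the lamp supply: 22 mm wide, 30 mm long up the slope. Its uphill half, marked with a white bar, is the ON half. Joint (rad): 0 = off, ON half sloping up, its end 6 mm higher than when on; 0.4 = on, ON half flat, 3.5 mm above the panel, other half raised. Hinge at mid-length. About 4 N down on the outer part of the ON half moves it; it has no snap and stays where it is left, so push it right down to its stop
- lamp_rocker_spot (a point): where to push the green rocker on: on the ON half, 11 mm uphill of the hinge, at the level the surface has once it is on (3.5 mm above the panel; while off, the surface there stands 4.6 mm higher); axes: x up the slope (away from the front edge), y along the panel to the left as seen from the front, z square out of the panel
- ignition (a joint): red ignition button of the lamp supply: 24 mm diameter in a steel rim, top 8 mm above the panel, moves square to the panel; springs back. Joint value: m pressed, 0 free, 0.005 fully down (top then 3 mm above the panel); 1.5 N starts it, 5 N holds it fully down
- ignition_spot (a point): centre of the ignition button's top when it is free (fixed point, does not move with the button); axes: x up the slope (away from the front edge), y along the panel to the left as seen from the front, z square out of the panel
- controller: loose wedge-shaped stage controller, black sides, light grey top, 150 (x) x 200 mm (y), 30 mm high in front, 60 mm behind (slope 0.197 rad), 1.1 kg. Origin under its centre; x front to back, y left. Back left a dark display, back right the blue rocker, in front two round grey keys and, front left, a 38 mm high black joystick
- controller_rocker (a joint): blue power rocker of the controller: 22 mm wide, 30 mm long up the slope. Its uphill half, marked with a white bar, is the ON half. Joint (rad): 0 = off, ON half sloping up, its end 6 mm higher than when on; 0.4 = on, ON half flat, 3.5 mm above the panel, other half raised. Hinge at mid-length. About 4 N down on the outer part of the ON half moves it; it has no snap and stays where it is left, so push it right down to its stop
- controller_rocker_spot (a point): where to push the blue rocker on: on the ON half, 11 mm uphill of the hinge, at the level the surface has once it is on (3.5 mm above the panel; while off, the surface there stands 4.6 mm higher); axes: x up the slope (away from the front edge), y along the panel to the left as seen from the front, z square out of the panel
- key_left (a joint): round grey spring key, 15 mm diameter, standing 5 mm above the controller's panel, in its front row, the one nearer the joystick; works the shutter. Joint value: m pressed, 0 free to 0.004 down; 3 N. Must not be pressed.
- key_right (a joint): round grey spring key, 15 mm diameter, standing 5 mm above the controller's panel, in its front row, the one nearer the middle; works the shutter. Joint value: m pressed, 0 free to 0.004 down; 3 N. Must not be pressed.
- dish: closed clear petri dish, 62 mm diameter, 15 mm high; origin under its centre. Bystander
- oil_bottle: amber immersion-oil bottle, 30 mm diameter, 65 mm high; origin under its centre. Bystander
- lens_can: clear objective canister with black lid, 44 mm diameter, 68 mm high; origin under its centre. Bystander
- slide_box: blue slide box, 87 x 102 x 35 mm; origin under its centre. Bystander
- mouse: black computer mouse, 108 x 60 x 32 mm; origin under its centre. Bystander
- notebook: green spiral notebook, 212 x 150 x 10 mm; origin under its centre. Bystander

How it is judged:
On the way, in this order (a step that is already met when the one before it is completed fails the run):
1. the lamp supply's green rocker is thrown fully on, with the ignition button free and the controller still off (value of joint lamp_rocker above 0.32 rad and value of joint ignition below 0.0015 m and value of joint controller_rocker below 0.1 rad), for 0.1 s.
2. the ignition button is held right down (at least 3.8 of its 5 mm) for 0.8 s, with the supply on and the controller still off (value of joint ignition above 0.0038 m and value of joint lamp_rocker above 0.32 rad and value of joint controller_rocker below 0.1 rad), for 0.8 s.
3. the ignition button has sprung back and the controller's blue rocker is thrown fully on (value of joint ignition below 0.0015 m and value of joint each of controller_rocker, lamp_rocker above 0.32 rad), for 0.1 s.
At the end, for the whole second after the job is handed in: Both rockers are on (at least 0.32 of 0.4 rad), the ignition button and the grey keys are free, the two units stand within 20 mm and the bystanders within 30 mm of where they were, all upright (within 0.15 rad) and at rest (all of step 3 and value of joint each of key_left, key_right below 0.002 m and distance of each of lamp_supply, controller from where it was at the start of the episode below 0.02 m and distance of each of dish, oil_bottle, lens_can, slide_box, mouse, notebook from where it was at the start of the episode below 0.03 m and angle between each of lamp_supply, controller, dish, oil_bottle, lens_can, slide_box, mouse, notebook's own z axis and vertical below 0.15 rad and linear speed of each of lamp_supply, controller, dish, oil_bottle, lens_can, slide_box, mouse, notebook below 0.02 m/s); the robot touches nothing.
It fails at once if the ignition button is pressed while the lamp supply is off (value of joint ignition above 0.003 m and value of joint lamp_rocker below 0.2 rad).
It fails at once if the controller is switched on while the lamp supply is off (value of joint controller_rocker above 0.25 rad and value of joint lamp_rocker below 0.2 rad).
It fails at once if a grey shutter key is pressed (value of joint any of key_left, key_right above 0.002 m).
It fails at once if the lamp supply or the controller is shoved, lifted or carried more than 20 mm, or tipped (distance of any of lamp_supply, controller from where it was at the start of the episode above 0.02 m or angle between any of lamp_supply, controller's own z axis and vertical above 0.15 rad).
It fails at once if a bystander is pushed, lifted or carried more than 30 mm, or tipped over (distance of any of dish, oil_bottle, lens_can, slide_box, mouse, notebook from where it was at the start of the episode above 0.03 m or angle between any of dish, oil_bottle, lens_can, slide_box, mouse, notebook's own z axis and vertical above 0.3 rad).
It also fails if it takes over 48 s, if anything falls off the work surface, if the arm or the gripper's body presses on something with over 40 N, if the wrist force passes 120 N, or if a joint passes its speed limit or range.

## Working session

There is one attempt and no reset: what is moved stays moved. The work goes in short steps, Python scripts to look and compute and a tool call to move; the robot and the scene stay as the last step left them, time stands still between calls to the robot, and variables do not carry over. Pictures are saved under pics/ and viewed, about 8 in all and at most 12, crops included, and the job is handed in when it is done.

Besides the shell and the picture viewer there is one more tool, called after "Request:" by a JSON object that holds its "name" and its "arguments", one argument or row to a line. send_rows: Moves the arm, as the interface text tells. Its arguments: {"type":"object","properties":{"plan":{"type":"string"}},"required":["plan"]}

```bash
mkdir -p pics; ls; cat > h.py <<'E'
from rig import *
import numpy as np, cv2, pickle
def grab(n):
    s=read_state(); c=camera(n); c['state']=s
    pickle.dump(c,open(f'{n}.pkl','wb')); return c
E
python3 - <<'E'
from h import *
for n in('scene','side'):
    c=grab(n); cv2.imwrite(f'pics/{n}0.png',c['frame'][:,:,::-1])
    print(n,c['fx'],c['fy'],c['cx'],c['cy'],c['k1'],c['R'],c['t'])
s=read_state();print(s)
E
```

```text
pics
scene 497.78540284663916 497.78540284663916 325.02130303588655 198.9298266322514 0.02777135413938955 [[ 0.15308469  0.98816013  0.0102291 ]
 [ 0.80965008 -0.11948181 -0.57462235]
 [-0.56659671  0.09624787 -0.81835476]] [-0.07493953 -0.39342478  2.10113547]
side 404.97515489370807 404.97515489370807 317.6564947489373 201.7276294057827 0.027033681546122994 [[-0.89083365 -0.45415037 -0.01276114]
 [-0.341541    0.68794001 -0.64038136]
 [ 0.29960833 -0.56611482 -0.76795108]] [0.51685095 0.2779465  1.44134705]
{'clock': 0.1, 'q': array([ 1.09232787,  0.60007486, -0.00256574,  1.60000435,  0.00178244,
        0.94288599, -0.07978719]), 'dq': array([-4.25130625e-05,  6.49315793e-04,  7.03288674e-04, -1.55530065e-03,
       -1.30972905e-04, -1.70105557e-03,  3.63070042e-04]), 'joint_efforts': array([ 5.80893131e-03, -7.77995038e+01,  1.57144569e+00, -2.58626157e+01,
        1.28977373e-02,  5.59125197e-03,  1.13973275e-05]), 'position': array([ 0.28336298, -0.66690448,  0.23049775]), 'eef_rot': array([-0.69274993, -0.14158689,  0.69301301, -0.14065436]), 'ft_force': array([-0.05593514, -0.87952524, -0.12628553]), 'ft_torque': array([-0.01320527, -0.02085814,  0.01515808]), 'width': 0.0853531446346642}
```

View pics/scene0.png

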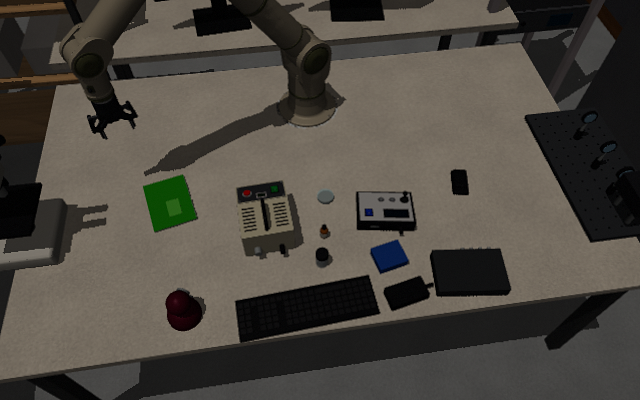

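View pics/side0.png

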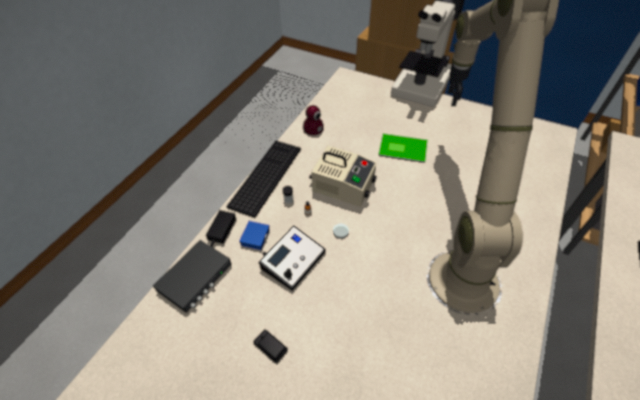

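The scene view shows the lamp supply near (265,215), with its red button at (247,193) and green rocker at (274,189). The controller is near (385,210), with its blue rocker at (369,212). The side view agrees, and both units face the robot.

```bash
cat >> h.py <<'E'
from scipy.spatial.transform import Rotation as Ro
def pose(s):
    T=np.eye(4);T[:3,:3]=Ro.from_quat(s['eef_rot']).as_matrix();T[:3,3]=s['position'];return T
def cam2world(c):
    T=np.eye(4)
    if 'T_tool_cam' in c: return pose(c['state'])@c['T_tool_cam']
    T[:3,:3]=c['R'].T;T[:3,3]=-c['R'].T@c['t'];return T
def rays(c,uv):
    d=(np.asarray(uv,float).reshape(-1,2)-[c['cx'],c['cy']])/[c['fx'],c['fy']]
    p=d.copy()
    for _ in range(8): p=d/(1+c['k1']*(p**2).sum(1,keepdims=True))
    return np.c_[p,np.ones(len(p))]
def pts(c,uv):
    uv=np.asarray(uv).reshape(-1,2);z=np.array([c['z_map'][int(round(v)),int(round(u))] for u,v in uv])
    T=cam2world(c);return (rays(c,uv)*z[:,None])@T[:3,:3].T+T[:3,3]
def plane(c,uv,n,d):  # n.X=d
    T=cam2world(c);D=rays(c,uv)@T[:3,:3].T;o=T[:3,3]
    return o+D*((d-n@o)/(D@n))[:,None]
def blobs(c,lo,hi,amin=8):
    h=cv2.cvtColor(c['frame'],cv2.COLOR_RGB2HSV)
    m=cv2.inRange(h,np.array(lo),np.array(hi));
    n,l,st,ce=cv2.connectedComponentsWithStats(m)
    return [(st[i,4],ce[i],l==i) for i in range(1,n) if st[i,4]>=amin]
E
python3 - <<'E'
from h import *
for n in('scene','side'):
    c=pickle.load(open(f'{n}.pkl','rb'))
    for nm,lo,hi in(('red',(0,150,80),(8,255,255)),('green',(45,120,60),(85,255,255)),('blue',(105,150,50),(130,255,255))):
        for a,ce,m in blobs(c,lo,hi):
            print(n,nm,a,ce.round(1),np.median(pts(c,np.argwhere(m)[:,::-1]),0).round(4))
E
```

```text
scene red 23 [246.4 192. ] [ 0.5027 -0.274   0.1232]
scene green 1993 [168.7 202.4] [ 0.4263 -0.5607  0.0092]
scene blue 35 [368.6 211.6] [0.6032 0.1339 0.0566]
scene blue 673 [388.9 254.6] [0.7642 0.1712 0.0344]
side red 23 [364.  162.4] [ 0.505  -0.2686  0.1229]
side green 975 [403.1 147.1] [ 0.4193 -0.5532  0.0098]
side green 47 [355.6 178.6] [ 0.4998 -0.1759  0.12  ]
side blue 147 [473.6   3.4] [ 0.4166 -1.6257  0.2205]
side blue 8244 [582.6  55.5] [-0.2247 -1.6242  0.0726]
side blue 1418 [482.2  73.2] [ 0.2487 -1.6238 -0.1925]
side blue 16 [454.  40.] [ 0.4675 -1.6209 -0.0076]
side blue 14 [452.   47.9] [ 0.4686 -1.6319 -0.0604]
side blue 17 [638.1 101.6] [-0.6097 -1.7126 -0.1852]
side blue 492 [254.1 235.2] [0.7556 0.1879 0.0348]
side blue 26 [296.1 238.3] [0.5961 0.1414 0.0562]
```

```bash
cat >> h.py <<'E'
def go(p,x=None,z=None,Rt=None):
    """print shift (units of 40mm, present tool axes) and turn (deg) to pose"""
    s=read_state();T=pose(s)
    if x is not None:
        x=np.array(x,float);x/=np.linalg.norm(x);z=np.array(z,float);z-=x*(z@x);z/=np.linalg.norm(z);Rt=np.c_[x,np.cross(z,x),z]
    print('t',s['clock'],'pos',s['position'].round(4),'F',s['ft_force'].round(1),'w',round(s['width'],4))
    print('shift',(T[:3,:3].T@(np.array(p)-T[:3,3])/.04).round(2))
    if Rt is not None: print('turn',np.degrees(Ro.from_matrix(T[:3,:3].T@Rt).as_rotvec()).round(2))
E
python3 - <<'E'
from h import *
s=read_state();T=pose(s);print(T[:3,:3].round(3))
c=grab('wrist');print(c['T_tool_cam'].round(4),c['fx'],c['cx'],c['cy'],c['k1'])
for z in([-1,0,0],[1,0,0]): go([.42,-.2,.36],[0,0,-1],z)
E
```

```text
[[-0.001  0.391 -0.92 ]
 [ 0.001 -0.92  -0.391]
 [-1.    -0.001  0.   ]]
[[ 9.000e-04 -2.869e-01  9.580e-01 -1.427e-01]
 [ 1.000e+00  5.000e-04 -8.000e-04 -1.100e-03]
 [-3.000e-04  9.580e-01  2.869e-01 -7.300e-02]
 [ 0.000e+00  0.000e+00  0.000e+00  1.000e+00]] 296.44587285716284 330.9213439586456 197.52234440911988 -0.026272297103498786
t 0.15 pos [ 0.2834 -0.6669  0.2306] F [ 0.6  0.3 -0.4] w 0.0855
shift [-3.22 -9.41 -7.71]
turn [2.302e+01 2.000e-02 7.000e-02]
t 0.15 pos [ 0.2834 -0.6669  0.2306] F [ 0.6  0.3 -0.4] w 0.0855
shift [-3.22 -9.41 -7.71]
turn [-1.5698e+02 -9.0000e-02  3.0000e-02]
```

Request:
{"name": "send_rows", "arguments": {
  "plan": "-0.8 0 0 5.75 0 0 1;-0.8 0 0 5.75 0 0 1;-0.8 0 0 5.75 0 0 1;-0.8 0 0 5.75 0 0 1;0 -0.9 -0.33 0 0 0 1;0 -0.9 -0.33 0 0 0 1;0 -0.9 -0.33 0 0 0 1;0 -0.9 -0.33 0 0 0 1"
}}

```text
clock: 0.82
position: [0.3365, -0.5215, 0.3591]
eef_rot: [-0.707, -0.0, 0.707, 0.0]
ft_force: [0.9, -0.2, 0.5]
width: 0.0003
```

Request:
{"name": "send_rows", "arguments": {
  "plan": "0 -0.9 -0.33 0 0 0 1;0 -0.9 -0.33 0 0 0 1;0 -0.9 -0.33 0 0 0 1;0 -0.9 -0.33 0 0 0 1;0 -0.9 -0.33 0 0 0 1;0 -0.9 -0.33 0 0 0 1;0 -0.9 -0.33 0 0 0 1;0 -0.9 -0.33 0 0 0 1"
}}

```text
clock: 1.48
position: [0.4418, -0.2333, 0.3593]
eef_rot: [0.707, 0.0, -0.707, 0.0]
ft_force: [1.1, -0.0, -0.1]
width: 0.0001
```

```bash
python3 - <<'E'
from h import *
go([.50,-.13,.36],[0,0,-1],[-1,0,0])
E
```

```text
t 1.4833 pos [ 0.4418 -0.2333  0.3593] F [ 1.1 -0.  -0.1] w 0.0001
shift [-0.02 -2.58 -1.45]
turn [ 0.01 -0.   -0.01]
```

Request:
{"name": "send_rows", "arguments": {
  "plan": "0 -0.85 -0.5 0 0 0 1;0 -0.85 -0.5 0 0 0 1;0 -0.85 -0.5 0 0 0 1;0 0 0 0 0 0 1;0 0 0 0 0 0 1;0 0 0 0 0 0 1;0 0 0 0 0 0 1;0 0 0 0 0 0 1"
}}

```text
clock: 2.15
position: [0.5011, -0.1346, 0.3592]
eef_rot: [-0.707, 0.001, 0.707, 0.001]
ft_force: [0.8, -0.9, -0.1]
width: 0.0001
```

```bash
python3 - <<'E'
from h import *
c=grab('wrist');cv2.imwrite('pics/w1.png',c['frame'][:,:,::-1])
print(c['state']['position'])
E
```

```text
[ 0.50105513 -0.13455257  0.35922605]
```

View pics/w1.png

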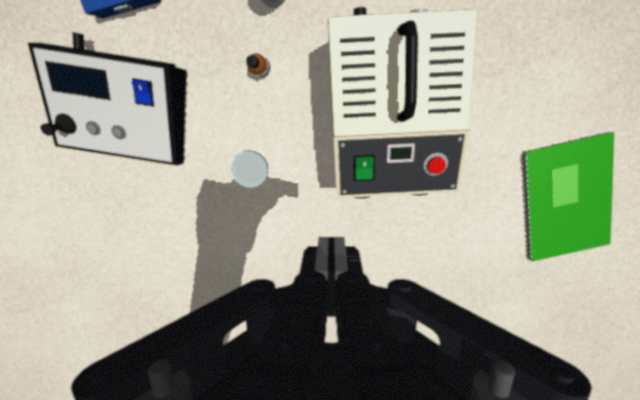

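The wrist view shows the lamp panel with its green rocker at (364,167) and red button at (436,164). On the controller, the blue rocker is at (143,92) and the grey keys are at (93,128) and (118,131). The closed tips are at (331,240), about 13 mm wide across the jaws.

```bash
cat > m.py <<'E'
from h import *
def planefit(c,uv):
    P=pts(c,uv);P=P[np.isfinite(P).all(1)]
    for _ in range(4):
        o=np.median(P,0) if _==0 else P.mean(0);n=np.linalg.svd(P-o,full_matrices=False)[2][2];n*=np.sign(n[2]);r=(P-o)@n
        P=P[abs(r)<max(.002,1.5*r.std())]
    return n,n@o,r.std()
def measure(c,panelmask,cols):
    uv=np.argwhere(panelmask)[:,::-1]
    n,d,sd=planefit(c,uv)
    print('plane n',n.round(3),'slope',np.arccos(n[2]).round(3),'sd',sd.round(4),'npx',len(uv))
    cnt=max(cv2.findContours(panelmask.astype(np.uint8),0,2)[0],key=cv2.contourArea)
    hull=cv2.convexHull(cnt).reshape(-1,2)
    X=plane(c,hull,n,d)
    # panel axes: uphill u, left v
    a=np.array([0,0,1.])-n*n[2];a/=np.linalg.norm(a)
    b=np.cross(n,a);o=X.mean(0)
    q=np.c_[(X-o)@a,(X-o)@b].astype(np.float32);rect=cv2.minAreaRect(q)
    box=cv2.boxPoints(rect);yaw=((rect[2]+45)%90)-45
    print('uphill',a.round(3),'panel rect size',np.round(rect[1],4),'rect yaw vs plane uphill deg',round(yaw,2))
    t=np.radians(yaw);u=np.cos(t)*a+np.sin(t)*b;v=np.cross(n,u)
    ctr=o+a*rect[0][0]+b*rect[0][1]
    print('u',u.round(4),'v',v.round(4),'ctr',ctr.round(4))
    for nm,m,h in cols:
        uvm=np.argwhere(m)[:,::-1];Y=plane(c,uvm,n,d+h)-ctr
        lo=np.percentile(np.c_[Y@u,Y@v],1.5,0);hi=np.percentile(np.c_[Y@u,Y@v],98.5,0)
        print(nm,len(uvm),'u range',lo[0].round(4),hi[0].round(4),'v range',lo[1].round(4),hi[1].round(4),'mid',((Y@u).mean()).round(4),(Y@v).mean().round(4),'world mid',(ctr+h*n+u*(lo[0]+hi[0])/2+v*(lo[1]+hi[1])/2).round(4))
    return n,d,u,v,ctr
def near(c,lo,hi,p,r):
    return min((b for b in blobs(c,lo,hi)),key=lambda b:np.hypot(*(b[1]-p)))[2]
E
python3 - <<'E'
from m import *
c=pickle.load(open('wrist.pkl','rb'))
h=cv2.cvtColor(c['frame'],cv2.COLOR_RGB2HSV)
print(h[180,400],h[145,350],h[160,364],h[164,436],h[92,140],h[120,150],h[100,100],h[20,300])
g=near(c,(45,100,40),(85,255,255),(364,167),0);r=near(c,(0,150,80),(8,255,255),(436,164),0);b=near(c,(105,130,50),(130,255,255),(143,92),0)
m=np.zeros(h.shape[:2],bool);m[125:200,330:475]=h[125:200,330:475,2]<110
n,l,st,ce=cv2.connectedComponentsWithStats(cv2.morphologyEx(m.astype(np.uint8),cv2.MORPH_OPEN,np.ones((5,5))))
i=l[180,400];m1=l==i;print(st[i])
measure(c,m1,[('green@3.5',g,.0035),('red@8',r,.008)])
m=(h[:,:,1]<40)&(h[:,:,2]>150);m[:, :25]=0
sub=np.zeros_like(m);sub[40:170,25:190]=1
poly=np.zeros(m.shape,np.uint8);cv2.fillPoly(poly,[np.array([[33,45],[172,68],[175,163],[52,147]])],1)
m2=(poly>0)&(h[:,:,2]>130)
n,l,st,ce=cv2.connectedComponentsWithStats(m2.astype(np.uint8));i=1+np.argmax(st[1:,4]);m2=l==i;print(st[i])
measure(c,m2,[('blue@3.5',b,.0035)])
E
```

```text
[128  17  59] [98 16 63] [ 66 186 119] [  0 228 206] [113 234 160] [ 26   9 210] [ 25   8 200] [ 19  29 218]
[ 339  135  123   59 5018]
plane n [-0.197 -0.013  0.98 ] slope 0.199 sd 0.0007 npx 5018
uphill [0.978 0.064 0.198] panel rect size [0.1578 0.076 ] rect yaw vs plane uphill deg -0.85
u [0.979  0.0488 0.1978] v [-0.0504  0.9987  0.0029] ctr [ 0.5019 -0.2234  0.117 ]
green@3.5 448 u range -0.0157 0.0171 v range 0.035 0.0588 mid 0.0009 0.0469 world mid [ 0.4996 -0.1765  0.1207]
red@8 227 u range -0.0093 0.0113 v range -0.0562 -0.0354 mid 0.0012 -0.0459 world mid [ 0.5036 -0.2692  0.1249]
[  34   48  138  114 8811]
plane n [-0.193  0.032  0.981] slope 0.197 sd 0.0008 npx 8811
uphill [ 0.967 -0.163  0.196] panel rect size [0.1419 0.1851] rect yaw vs plane uphill deg 0.01
u [ 0.9671 -0.1625  0.1956] v [ 0.1657  0.9862 -0.    ] ctr [0.5767 0.2032 0.0459]
blue@3.5 356 u range 0.0182 0.0492 v range -0.0726 -0.0494 mid 0.0337 -0.0612 world mid [0.5985 0.1377 0.0559]
```

```bash
cat > tg.py <<'E'
from h import *
def fr(n,u):
    n=np.array(n)/np.linalg.norm(n);u=np.array(u);u=u-n*(n@u);u/=np.linalg.norm(u);return n,u,np.cross(n,u)
nl,ul,vl=fr([-.197,-.010,.980],[.979,.0488,.1978]);cl=np.array([.5019,-.2234,.117])
nc,uc,vc=fr([-.193,.032,.981],[.9671,-.1625,.1956]);cc=np.array([.5767,.2032,.0459])
green=cl+ul*.0125+vl*.0469+nl*.0035
red=cl+ul*.001+vl*-.0459+nl*.008
blue=cc+uc*.0455+vc*-.0611+nc*.0035
E
cat > to.py <<'E'
from tg import *
import sys
nm=sys.argv[1];off=float(sys.argv[2])/1000
p,n,u=dict(green=(green,nl,ul),red=(red,nl,ul),blue=(blue,nc,uc))[nm]
s=read_state();d=s['position']-p;v=np.cross(n,u);print('now rel target mm u,v,n',(np.array([d@u,d@v,d@n])*1e3).round(1))
go(p+n*off,-n,-u)
E
python3 to.py green 40
```

```text
now rel target mm u,v,n [ 38.9  42.  233.3]
t 2.2 pos [ 0.5011 -0.1344  0.3593] F [ 0.5 -0.3 -0.3] w -0.0002
shift [ 4.93  1.05 -0.06]
turn [-2.95 11.39 -0.32]
```

Request:
{"name": "send_rows", "arguments": {
  "plan": "0.95 0.2 -0.01 0 0 0 1;0.95 0.2 -0.01 0 0 0 1;0.95 0.2 -0.01 0 0 0 1;0.95 0.2 -0.01 0 0 0 1;0.95 0.2 -0.01 0 0 0 1;0 0 0 -1.48 5.7 -0.16 1;0 0 0 -1.48 5.7 -0.16 1;0 0 0 0 0 0 1"
}}

```text
clock: 2.87
position: [0.4994, -0.1745, 0.1673]
eef_rot: [0.773, 0.02, -0.634, 0.015]
ft_force: [-1.6, -0.6, -0.6]
width: -0.0001
```

```bash
python3 to.py green 10; python3 - <<'E'
from h import *
c=grab('wrist');cv2.imwrite('pics/w2.png',cv2.resize(c['frame'][60:290,200:480,::-1],None,fx=2.5,fy=2.5))
E
```

```text
now rel target mm u,v,n [-2.6  2.  45.8]
t 2.8667 pos [ 0.4994 -0.1745  0.1673] F [-1.6 -0.6 -0.6] w -0.0001
shift [ 0.89  0.05 -0.07]
turn [-0.02  0.05  0.06]
```

View pics/w2.png

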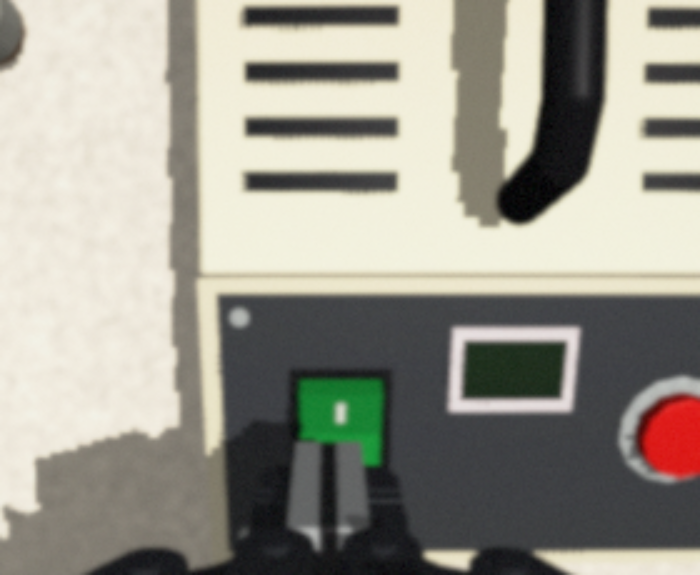

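The rocker, with its white bar at crop (340,412), sits just uphill of the tips and in line with them sideways. I'll re-measure the rocker and button from this closer view.

```bash
python3 - <<'E'
from m import *
from tg import *
c=pickle.load(open('wrist.pkl','rb'))
for nm,lo,hi,p0,h in(('green',(45,100,30),(85,255,255),(330,225),.0065),('red',(0,150,80),(8,255,255),(475,235),.008)):
    m=near(c,lo,hi,p0,0);uv=np.argwhere(m)[:,::-1]
    Y=plane(c,uv,nl,nl@cl+h)-cl
    q=np.c_[Y@ul,Y@vl]*1e3;print(nm,len(uv),np.percentile(q,[1,99],0).round(1).tolist(),'depth check',np.median((pts(c,uv)-cl)@nl*1e3).round(1))
m=near(c,(45,100,30),(85,255,255),(330,225),0);ys,xs=np.where(m);t=ys.min()+2
e=[(x,y) for x,y in zip(xs,ys) if y<=t-1];Y=plane(c,e,nl,nl@cl+.0095)-cl;print('back edge u at 9.5mm',(Y@ul*1e3).mean())
h=c['frame'][:,:,:].min(2);bar=(h>110);bar[:215]=0;bar[235:]=0;bar[:,:325]=0;bar[:,345:]=0
uv=np.argwhere(bar)[:,::-1]
if len(uv): Y=plane(c,uv,nl,nl@cl+.0075)-cl;print('bar',len(uv),(Y@ul*1e3).mean(),(Y@vl*1e3).mean())
E
```

```text
green 970 [[-7.2, 35.1], [17.5, 58.8]] depth check 4.8
red 877 [[-9.7, -56.8], [12.4, -34.7]] depth check 7.3
back edge u at 9.5mm 18.217319109207217
bar 39 8.084187997023854 46.81300886290843
```

Request:
{"name": "send_rows", "arguments": {
  "plan": "0.3 0.05 -0.07 0 0 0 1;0.3 0 0 0 0 0 1;0.25 0 0 0 0 0 1;0.1 0 0 0 0 0 1;0.1 0 0 0 0 0 1;0 0 0 0 0 0 1;0 0 0 0 0 0 1;0 0 0 0 0 0 1"
}}

```text
clock: 3.58
position: [0.5148, -0.1745, 0.1289]
eef_rot: [0.774, 0.02, -0.633, 0.016]
ft_force: [0.1, 1.1, 0.6]
width: 0.0003
```

```bash
python3 to.py green 0
```

```text
now rel target mm u,v,n [4.9 1.3 5.1]
t 3.5833 pos [ 0.5148 -0.1745  0.1289] F [0.1 1.1 0.6] w 0.0003
shift [0.13 0.03 0.12]
turn [ 0.14 -0.01  0.04]
```

Request:
{"name": "send_rows", "arguments": {
  "plan": "0 0.03 0.1 0 0 0 1;0.03 0 0 0 0 0 1;0.03 0 0 0 0 0 1;0.03 0 0 0 0 0 1;0.03 0 0 0 0 0 1;0.02 0 0 0 0 0 1;0 0 0 0 0 0 1;0 0 0 0 0 0 1"
}}

```text
clock: 4.25
position: [0.512, -0.1762, 0.1224]
eef_rot: [0.774, 0.02, -0.633, 0.016]
ft_force: [-2.5, -0.8, 5.0]
width: 0.0003
```

```bash
python3 to.py green 0
```

```text
now rel target mm u,v,n [ 0.8 -0.2 -0.7]
t 4.25 pos [ 0.512  -0.1762  0.1224] F [-2.5 -0.8  5. ] w 0.0003
shift [-0.02 -0.01  0.02]
turn [ 0.12 -0.02  0.02]
```

Request:
{"name": "send_rows", "arguments": {
  "plan": "0.02 0 0 0 0 0 1;0.02 0 0 0 0 0 1;0.02 0 0 0 0 0 1;0 0 0 0 0 0 1;0 0 0 0 0 0 1;0 0 0 0 0 0 1;0 0 0 0 0 0 1;0 0 0 0 0 0 1"
}}

```text
clock: 4.92
position: [0.5122, -0.1762, 0.1219]
eef_rot: [0.774, 0.02, -0.633, 0.017]
ft_force: [-11.7, 0.6, 34.9]
width: -0.0001
```

```bash
python3 to.py green 0
```

```text
now rel target mm u,v,n [ 0.8 -0.3 -1.2]
t 4.9167 pos [ 0.5122 -0.1762  0.1219] F [-11.7   0.6  34.9] w -0.0001
shift [-0.03 -0.01  0.02]
turn [ 0.12 -0.09 -0.03]
```

The force rose steeply at the stop, to 35 N. I'll lift and move over to the button.

Request:
{"name": "send_rows", "arguments": {
  "plan": "-0.6 0 0 0 0 0 1;-0.6 0 0 0 0 0 1;0 0.8 0.1 0 0 0 1;0 0.8 0.1 0 0 0 1;0 0.7 0.1 0 0 0 1;0 0 0 0 0 0 1;0 0 0 0 0 0 1;0 0 0 0 0 0 1"
}}

```text
clock: 5.58
position: [0.4961, -0.2683, 0.1643]
eef_rot: [0.773, 0.021, -0.633, 0.016]
ft_force: [0.2, 0.1, 0.1]
width: -0.0001
```

```bash
python3 to.py red 10; python3 - <<'E'
from h import *
c=grab('wrist');cv2.imwrite('pics/w3.png',cv2.resize(c['frame'][120:300,100:400,::-1],None,fx=2.5,fy=2.5))
from m import *
from tg import *
uv=np.argwhere(near(c,(45,100,30),(85,255,255),(180,225),0))[:,::-1]
P=pts(c,uv)-cl;U=P@ul*1e3;H=P@nl*1e3
for a in range(-16,20,4):
    k=(U>=a)&(U<a+4)
    if k.sum()>5: print(a,k.sum(),np.median(H[k]).round(1))
E
```

```text
now rel target mm u,v,n [ 0.5  1.4 40. ]
t 5.5833 pos [ 0.4961 -0.2683  0.1643] F [0.2 0.1 0.1] w -0.0001
shift [0.75 0.04 0.01]
turn [ 0.13 -0.    0.09]
-16 127 8.2
-12 233 7.1
-8 232 5.4
-4 222 3.8
0 206 2.8
4 166 2.8
8 179 3.0
12 216 2.7
```

View pics/w3.png

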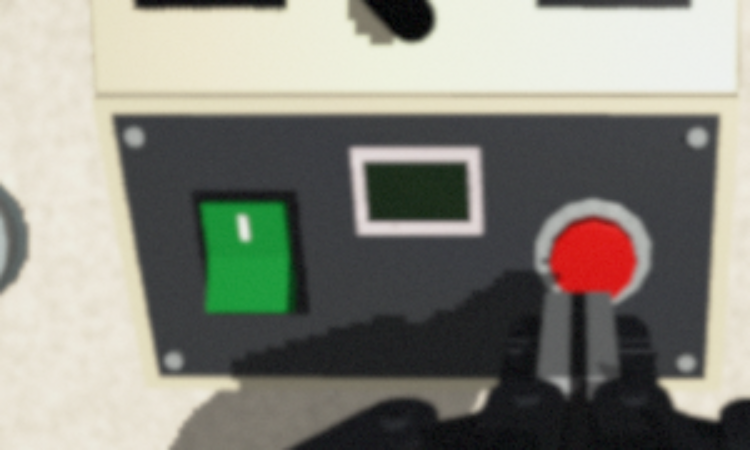

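The ON half now reads flat at about 2.8 mm and the other half is raised, so the supply is on. The button is at crop (592,255), just uphill of the tips. Next I press it.

Request:
{"name": "send_rows", "arguments": {
  "plan": "0.25 0.04 -0.01 0 0 0 1;0.25 0 0 0 0 0 1;0.25 0 0 0 0 0 1;0.1 0 0 0 0 0 1;0.1 0 0 0 0 0 1;0.1 0 0 0 0 0 1;0.07 0 0 0 0 0 1;0 0 0 0 0 0 1"
}}

```text
clock: 6.3
position: [0.5054, -0.2695, 0.1204]
eef_rot: [0.773, 0.021, -0.633, 0.016]
ft_force: [-3.0, 2.0, 5.0]
width: 0.0004
```

```bash
python3 to.py red -5
```

```text
now rel target mm u,v,n [ 0.8 -0.3 -4.9]
t 6.3 pos [ 0.5054 -0.2695  0.1204] F [-3.  2.  5.] w 0.0004
shift [ 0.   -0.01  0.02]
turn [0.16 0.01 0.08]
```

Request:
{"name": "send_rows", "arguments": {
  "plan": "0.02 0 0 0 0 0 1;0.02 0 0 0 0 0 1;0.01 0 0 0 0 0 1;0 0 0 0 0 0 1;0 0 0 0 0 0 1;0 0 0 0 0 0 1;0 0 0 0 0 0 1;0 0 0 0 0 0 1"
}}

```text
clock: 6.97
position: [0.5056, -0.2696, 0.1196]
eef_rot: [0.774, 0.02, -0.633, 0.016]
ft_force: [-4.0, 3.1, 9.8]
width: 0.0003
```

```bash
python3 to.py red -5
```

```text
now rel target mm u,v,n [ 0.8 -0.4 -5.7]
t 6.9667 pos [ 0.5056 -0.2696  0.1196] F [-4.   3.1  9.8] w 0.0003
shift [-0.02 -0.01  0.02]
turn [ 0.15 -0.02  0.05]
```

Request:
{"name": "send_rows", "arguments": {
  "plan": "0.02 0 0 0 0 0 1;0 0 0 0 0 0 1;0 0 0 0 0 0 1;0 0 0 0 0 0 1;0 0 0 0 0 0 1;0 0 0 0 0 0 1;0 0 0 0 0 0 1;0 0 0 0 0 0 1"
}}

```text
clock: 7.63
position: [0.5057, -0.2696, 0.1194]
eef_rot: [0.774, 0.02, -0.633, 0.017]
ft_force: [-6.4, 5.9, 19.1]
width: 0.0001
```

Request:
{"name": "send_rows", "arguments": {
  "plan": "0 0 0 0 0 0 1;0 0 0 0 0 0 1;0 0 0 0 0 0 1;0 0 0 0 0 0 1;0 0 0 0 0 0 1;0 0 0 0 0 0 1;0 0 0 0 0 0 1;0 0 0 0 0 0 1"
}}

```text
clock: 8.3
position: [0.5056, -0.2696, 0.1194]
eef_rot: [0.774, 0.02, -0.633, 0.017]
ft_force: [-7.4, 3.8, 19.3]
width: 0.0002
```

```bash
python3 to.py red -5
```

```text
now rel target mm u,v,n [ 0.9 -0.4 -5.9]
t 8.3 pos [ 0.5056 -0.2696  0.1194] F [-7.4  3.8 19.3] w 0.0002
shift [-0.02 -0.01  0.02]
turn [ 0.15 -0.04  0.03]
```

Request:
{"name": "send_rows", "arguments": {
  "plan": "-0.5 0 0 0 0 0 1;-0.9 0 0 0 0 0 1;-0.9 0 0 0 0 0 1;-0.9 0 0 0 0 0 1;0 0 0 0 0 0 1;0 0 0 0 0 0 1;0 0 0 0 0 0 1;0 0 0 0 0 0 1"
}}

```text
clock: 8.97
position: [0.4804, -0.2713, 0.2425]
eef_rot: [0.773, 0.02, -0.634, 0.016]
ft_force: [0.0, 0.2, 0.7]
width: 0.0003
```

```bash
python3 to.py blue 45; python3 - <<'E'
from m import *
from tg import *
c=grab('wrist')
for nm,lo,hi in(('green',(45,100,30),(85,255,255)),('red',(0,150,80),(8,255,255))):
  for a,ce,m in blobs(c,lo,hi,100):
    P=pts(c,np.argwhere(m)[:,::-1])-cl;U=P@ul*1e3;H=P@nl*1e3
    print(nm,a,ce,'u',np.median(U),'v',np.median(P@vl)*1e3,[(x,np.median(H[(U>=x)&(U<x+5)]).round(1)) for x in range(-14,16,5) if ((U>=x)&(U<x+5)).sum()>3])
E
```

```text
now rel target mm u,v,n [ -23.1 -422.7  192.7]
t 8.9667 pos [ 0.4804 -0.2713  0.2425] F [0.  0.2 0.7] w 0.0003
shift [  4.14 -10.03  -2.79]
turn [12.27 -0.04  2.49]
green 16046 [539.46715692 254.02411816] u -110.97666142516303 v -327.8052693094076 [(-14, np.float64(-107.4)), (-9, np.float64(-108.3)), (-4, np.float64(-108.6)), (11, np.float64(200.2))]
green 900 [232.70444444 191.32      ] u -0.7748488635047212 v 46.35455615700286 [(-14, np.float64(7.4)), (-9, np.float64(5.7)), (-4, np.float64(3.6)), (1, np.float64(2.9)), (6, np.float64(2.9)), (11, np.float64(2.7))]
red 449 [332.74832962 191.53229399] u 0.735587246370492 v -47.20958110330437 [(-14, np.float64(7.4)), (-9, np.float64(7.3)), (-4, np.float64(7.3)), (1, np.float64(7.3)), (6, np.float64(7.5)), (11, np.float64(6.6))]
```

Request:
{"name": "send_rows", "arguments": {
  "plan": "0 -0.95 -0.25 0 0 0 1;0 -0.95 -0.25 0 0 0 1;0 -0.95 -0.25 0 0 0 1;0 -0.95 -0.25 0 0 0 1;0 -0.95 -0.25 0 0 0 1;0 -0.95 -0.25 0 0 0 1;0 -0.95 -0.25 0 0 0 1;0 -0.95 -0.25 0 0 0 1"
}}

```text
clock: 9.68
position: [0.543, 0.0384, 0.2583]
eef_rot: [0.773, 0.02, -0.634, 0.017]
ft_force: [1.6, -0.5, 0.2]
width: 0.0004
```

Request:
{"name": "send_rows", "arguments": {
  "plan": "0 -0.9 -0.25 0 0 0 1;0 -0.9 -0.25 0 0 0 1;0 -0.6 -0.25 0 0 0 1;0 0 0 6.1 0 1.2 1;0 0 0 6.1 0 1.2 1;0 0 0 0 0 0 1;0 0 0 0 0 0 1;0 0 0 0 0 0 1"
}}

```text
clock: 10.35
position: [0.5673, 0.1336, 0.2646]
eef_rot: [0.771, -0.062, -0.632, -0.051]
ft_force: [-0.1, -0.7, 0.1]
width: 0.0
```

```bash
python3 to.py blue 45; python3 - <<'E'
from m import *
from tg import *
c=grab('wrist');cv2.imwrite('pics/w4.png',c['frame'][:,:,::-1])
for a,ce,m in blobs(c,(105,130,40),(130,255,255),100):
    uv=np.argwhere(m)[:,::-1];P=pts(c,uv)-cc;U=P@uc*1e3;H=P@nc*1e3;Y=plane(c,uv,nc,nc@cc+.005)-cc
    print(a,ce,np.percentile(np.c_[Y@uc,Y@vc]*1e3,[1.5,98.5],0).round(1).tolist(),[(x,np.median(H[(U>=x)&(U<x+5)]).round(1)) for x in range(18,55,5) if ((U>=x)&(U<x+5)).sum()>3])
E
```

```text
now rel target mm u,v,n [ -0.5  -9.  210.6]
t 10.35 pos [0.5673 0.1336 0.2646] F [-0.1 -0.7  0.1] w 0.0
shift [ 4.14 -0.22 -0.01]
turn [ 0.29 -0.04  0.06]
5701 [274.05367479  59.07139098] [[126.9, -51.6], [210.1, 39.4]] []
464 [323.7887931  180.07974138] [[19.0, -71.4], [49.1, -48.3]] [(18, np.float64(2.6)), (23, np.float64(2.7)), (28, np.float64(2.7)), (33, np.float64(3.7)), (38, np.float64(5.8)), (43, np.float64(7.6)), (48, np.float64(4.9))]
```

View pics/w4.png

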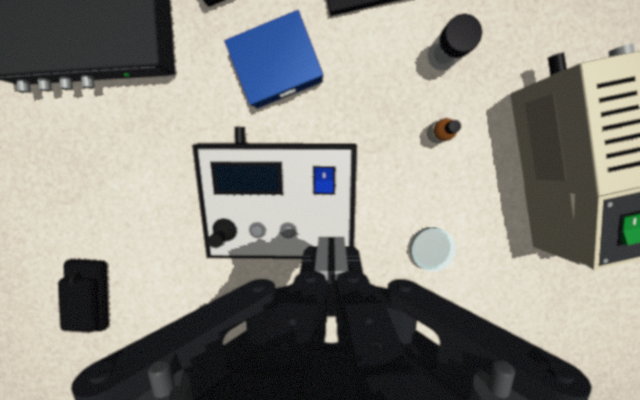

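The controller is straight below. Its blue rocker is at (324,180) with the ON half raised, and nothing is in the way.

Request:
{"name": "send_rows", "arguments": {
  "plan": "0.9 -0.05 0 0 0 0 1;0.9 -0.05 0 0 0 0 1;0.9 -0.06 0 0 0 0 1;0.9 -0.06 0 0 0 0 1;0.6 0 0 0 0 0 1;0.3 0 0 0 0 0 1;0 0 0 0 0 0 1;0 0 0 0 0 0 1"
}}

```text
clock: 11.07
position: [0.6041, 0.1363, 0.0891]
eef_rot: [0.771, -0.063, -0.632, -0.053]
ft_force: [-0.8, 0.1, 0.0]
width: -0.0002
```

```bash
python3 to.py blue 7
```

```text
now rel target mm u,v,n [ 0.3 -0.3 31.5]
t 11.0667 pos [0.6041 0.1363 0.0891] F [-0.8  0.1  0. ] w -0.0002
shift [ 0.61 -0.01  0.01]
turn [ 0.08 -0.08  0.05]
```

Next I go down to about 0.5 mm above the expected stop, then press harder in small steps.

Request:
{"name": "send_rows", "arguments": {
  "plan": "0.3 0 0 0 0 0 1;0.25 0 0 0 0 0 1;0.1 0 0 0 0 0 1;0.05 0 0 0 0 0 1;0.04 0 0 0 0 0 1;0.03 0 0 0 0 0 1;0 0 0 0 0 0 1;0 0 0 0 0 0 1"
}}

```text
clock: 11.73
position: [0.6103, 0.136, 0.0591]
eef_rot: [0.771, -0.063, -0.631, -0.053]
ft_force: [0.9, -0.2, 2.8]
width: 0.0002
```

```bash
python3 to.py blue 0
```

```text
now rel target mm u,v,n [0.5 0.4 0.8]
t 11.7333 pos [0.6103 0.136  0.0591] F [ 0.9 -0.2  2.8] w 0.0002
shift [0.02 0.01 0.01]
turn [ 0.08 -0.14  0.1 ]
```

Request:
{"name": "send_rows", "arguments": {
  "plan": "0.02 0 0 0 0 0 1;0.02 0 0 0 0 0 1;0.02 0 0 0 0 0 1;0.02 0 0 0 0 0 1;0 0 0 0 0 0 1;0 0 0 0 0 0 1;0 0 0 0 0 0 1;0 0 0 0 0 0 1"
}}

```text
clock: 12.4
position: [0.6109, 0.136, 0.0571]
eef_rot: [0.772, -0.063, -0.631, -0.053]
ft_force: [-3.1, -0.5, 21.3]
width: 0.0002
```

```bash
python3 to.py blue 0
```

```text
now rel target mm u,v,n [ 0.7  0.5 -1.2]
t 12.4 pos [0.6109 0.136  0.0571] F [-3.1 -0.5 21.3] w 0.0002
shift [-0.03  0.01  0.02]
turn [ 0.08 -0.19  0.11]
```

Request:
{"name": "send_rows", "arguments": {
  "plan": "-0.4 0 0 0 0 0 1;-0.9 0 0 0 0 0 1;-0.9 0 0 0 0 0 1;-0.9 0 0 0 0 0 1;-0.9 0 0 0 0 0 1;0 0 0 0 0 0 1;0 0 0 0 0 0 1;0 0 0 0 0 0 1"
}}

```text
clock: 13.07
position: [0.5788, 0.1405, 0.2119]
eef_rot: [0.771, -0.063, -0.632, -0.052]
ft_force: [-1.0, -0.0, 0.1]
width: -0.0002
```

```bash
python3 - <<'E'
from m import *
from tg import *
c=grab('wrist');cv2.imwrite('pics/w5.png',c['frame'][:,:,::-1])
for a,ce,m in blobs(c,(105,130,40),(130,255,255),100):
    uv=np.argwhere(m)[:,::-1];P=pts(c,uv)-cc;U=P@uc*1e3;H=P@nc*1e3;Y=plane(c,uv,nc,nc@cc+.005)-cc
    print(a,ce,np.percentile(np.c_[Y@uc,Y@vc]*1e3,[1.5,98.5],0).round(1).tolist(),[(x,np.median(H[(U>=x)&(U<x+5)]).round(1)) for x in range(18,55,5) if ((U>=x)&(U<x+5)).sum()>3])
for n in('scene','side'):
    c=grab(n)
    for nm,lo,hi in(('red',(0,150,80),(8,255,255)),('green',(45,120,60),(85,255,255)),('blue',(105,150,50),(130,255,255))):
        for a,ce,m in blobs(c,lo,hi,20):
            print(n,nm,a,ce.round(1)) if ce[1]>130 else 0
print(read_state()['ft_force'])
E
```

```text
7699 [272.46343681  51.49214184] [[125.5, -50.7], [206.3, 38.2]] []
652 [330.97239264 191.88803681] [[18.5, -71.8], [49.9, -48.7]] [(18, np.float64(7.7)), (23, np.float64(5.8)), (28, np.float64(3.8)), (33, np.float64(2.5)), (38, np.float64(2.5)), (43, np.float64(2.5)), (48, np.float64(1.8))]
scene red 24 [246.3 192. ]
scene green 1995 [168.7 202.4]
scene green 29 [273.8 187.6]
scene blue 33 [368.6 211.3]
scene blue 675 [388.9 254.6]
side red 24 [364.  162.5]
side green 972 [403.2 147.2]
side green 50 [355.6 178.6]
side blue 490 [254.1 235.2]
side blue 24 [296.1 238.1]
[-0.34986122 -0.06967918 -0.17204759]
```

View pics/w5.png

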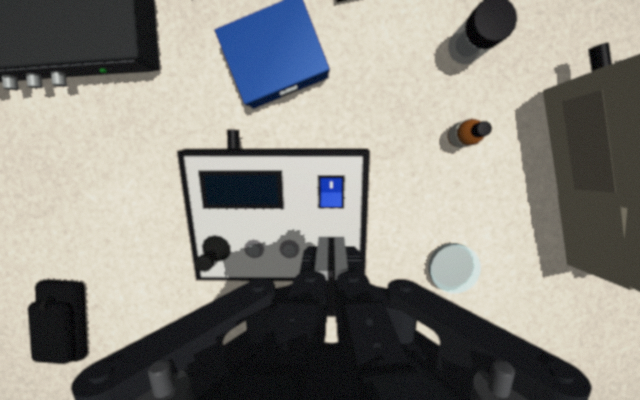

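The blue rocker at (331,192) now has its ON half flat at 2.5 mm and the other half raised. Everything else stands where it was, and the arm is clear of it all, so I hand in.

```bash
python3 -c "
from rig import *
print(hand_in())"
```

```text
the job is handed in; nothing more can be done
None
```

I ran the whole start-up in the safe order and handed it in at about 13 s of the 48 s allowed; the hand-in gives no verdict.

- **Lamp supply:** I pressed the green rocker to its stop with 35 N. Depth then showed the ON half flat at about 2.8 mm and the other half raised to about 8 mm.
- **Ignition:** I pressed the red button about 5 mm to its stop and held it at 10–20 N for more than 1.3 s. Afterwards its top was back at its free height, 7.3 mm both before and after.
- **Stage controller:** I pressed the blue rocker to its stop with 21 N. The ON half now reads flat at about 2.5 mm.

**Last checks:** In the scene and side views, the markings on both units, the notebook and the slide box were within 0.3 pixels of where they started. The dish, oil bottle and lens canister stood upright in the last wrist picture; I didn't measure them or the mouse. The arm is clear of everything, with no force on the tool. I didn't measure the grey keys, but the fingers stayed about 40 mm to the side of them.

**Small disagreement:** Heights read 0.7–1 mm lower than the task text gives (3.5 mm for a flat ON half, 8 mm for the free button). The offset was there before and after pressing and is within the camera calibration error. No check failed.

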